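Index the test carousel and draw a board pallet into the tester

ROBOT

A 7-joint arm with a two-finger parallel gripper is mounted at the origin on the work surface. World frame = base frame: x ahead of the robot, y to its left, z up, the work surface at z = 0. Lengths are in m, angles in degrees, forces in N, time in s.
With the tool pointing down it reaches from about 0.425 to 0.8 m from the base axis. Payload 8.3 kg.
Tool frame: the origin (TCP) lies between the finger pads; the fingertips stand 8 mm ahead of it and the grasp point (between the pads) lies 11 mm behind it; z points along the fingers, y is the line along which they close (so a half turn about z gives the same grasp; the last joint's range is limited). The gripper opens to 85 mm and grips with 20 to 120 N. Pads are 22 mm wide; open, the fingers measure 114 mm over their backs; the gripper's body (76 mm by 85 mm) begins 54 mm behind the grasp point. The pads swing forward as they close: fully open they stand 13 mm farther back than shut.
Start: joints at [-75.224, 21.967, 0.94, 78.501, -0.361, 79.538, -2.664], TCP at [0.197, 0.593, 0.239] pointing down, gripper open.
Joint ranges: [-169.22, 169.22], [-14.56, 117.87], [-87.37, 89.26], [10.42, 133.3], [-82.24, 262.24], [0.94, 117.77], [-172.7, 172.7]. Speed limits (degrees/s): [136.94, 136.94, 172.46, 172.46, 180, 180, 180].

INTERFACE

Orientations are given as [roll, pitch, yaw] about the fixed x, y, z axes, in that order (R = Rz(yaw) Ry(pitch) Rx(roll)).
In Python, from rig import bot, eyes, workorder gives the robot as it stands.
- The arm moves only by the tool move_arm, never from a script. Its argument "series" is a list of rows, each a list of 3 entries, a list of its own where there are three numbers: the shift along the tool's x, y, z scaled (see below), then the turn about the tool's z scaled (see below), then the opening, from -1 (shut) to 1 (fully open), so that 0 is half open. In form: [[[x, y, z], twist, hand], ...]. A call has 1 to 8 rows; each row shifts and turns the commanded pose from where the row before left it, along the tool's axes as they then stand; what a row does not reach is not made up. The controller multiplies each number of a shift by 30 mm and each number of a turn by 0.12 rad. A row lasts 1/12 s, in which the tool goes at most 41.7 mm and 7.16 degrees, less where a joint would pass 70% of its speed; a pose out of reach is approached as far as the arm can. A call with a number of a shift or a turn outside -1 to 1 is refused whole. A call with a gripper value outside its range is refused whole. The fingers move at their own pace and stop on an object; the grip force is fixed at half the most. Time passes only in rows, so rows that do not move let the fingers close. It gives the time, the measured TCP pose, the force, the opening and the grip force at its end, in the units of the state.
- bot.sense(): the state, without advancing time (a new reading comes with each control period).
- eyes.camera(name): name is "side" or "top" or "wrist"; returns a dict with "frame" (480x640x3 uint8, red, green, blue), "depth" (480x640 float32, m along the optical axis (not along the pixel's ray), 0 where there is no reading), "mtx" (3x3 intrinsics, pixels), "distortion" ([k1, k2, p1, p2, k3] as OpenCV has them; the pictures are not rectified), "R" (3x3) and "t" (3): a world point X has camera coordinates R X + t. Camera axes: x right, y down, z forward; pixel columns grow to the right and rows downward; lengths in m; the calibration is good to about 2 mm. A picture is of the moment at which its call begins.
- workorder.job_done(): hands the job in; it is judged then, once.
The state is a dict: "time_s": time; "joint_pos": joint angles; "dq": joint speeds; "joint_efforts": joint torques, N m; "ee_pos": TCP position; "tcp_rot": TCP orientation; "contact_force": force on the tool from outside, world axes, zero at the start; "wrist_torque": the same for the moment, N m; "grip_width": opening from 0.0 (shut) to 1.0 (fully open); "finger_force": force on a finger pad.
Only numpy, scipy, OpenCV 4.12 (cv2) and the standard library are available. Lean on these libraries where they do the work, as an engineer would, in place of code of your own. Each camera call takes 0.05 s, during which the arm holds its last target. There are 200 camera calls.

TASK

Turn the carousel until the slot with the finned-heatsink pallet faces the tester's guide channel, draw that pallet straight and level out of its slot into the guide, and then push it from behind until it is fully home against the stop under the hood. Do not force it if it binds; leave the coil pallet in its slot and everything else on the bench where it stands.

Things in the scene. Friction and masses are not known exactly. Their poses are not given: they have to be found in the camera images.
- tester: Fixed board tester: grey bed plate 12 mm thick that carries the carousel, a straight guide channel and a white hood. Origin on the carousel's vertical axis at table level; x points from there along the middle of the guide to the hood, z up. Distances 'along' in the entries below are along this x from this origin. Guide floor 34 mm above the table, level with the slots' floors.
- guide_mouth (a point): Middle of the guide's flared mouth, at floor height, 158 mm along; axes as the tester's. The mouth is about 86 mm wide, narrowing to 67 mm by 178 mm along (pallet 64 mm). From there walls 67 mm apart, 16 mm high above the floor, whose lips (from 184 mm along) reach over the pallet's plate with 2.5 mm play and leave 53 mm open between them.
- hood_edge (a point): Middle of the hood's open front edge, at its underside (80 mm above the table), 238 mm along; axes as the tester's. The white hood covers the guide from here to 330 mm along, is 122 mm wide, its top 94 mm above the table. The pallet with its front wall passes under it, a gripper does not.
- pin (a joint): Tell-tale pin (8 mm steel rod along the guide, 57 mm above the table, with a knob behind the hood) that stands 10 mm out of the hard end stop under the hood. Reads 0 m until the pallet's front wall meets it, 0.010 when the pallet is home on the stop; spring about 1 N. The stop's depth differs each time: the pallet's middle is 222 to 242 mm along when home, which only the pin or touch tells.
- shoe_point (a point): Where a rubber shoe on a spring, hidden under the hood in the guide's +y side, presses on the pallet (about 4 to 8 N); 266 mm along, at floor height, axes as the tester's. Once the pallet's front reaches 255 mm along it takes some 4 to 15 N to push it on, and it stays where it is left. The stop beyond feels hard.
- carousel: Round turntable, 304 mm across, deck 34 mm above the table; origin on its axis at table level; x outward along the heatsink pallet's slot, z up. Turns freely either way (friction 0.25 N m), stays where left. Three slots 120 degrees apart: coil pallet at +120 (counter-clockwise), third empty. It faces the guide when its x and the tester's x agree (within 3 degrees the flared mouth catches the pallet).
- slot_mouth (a point): Middle of the outer end of the heatsink pallet's slot, at floor height, 152 mm from the axis; axes as the carousel's. Each slot is a channel 67 mm wide with floor 34 mm above the table, walls 16 mm high, lips leaving 53 mm open on top, from an inner stop 26 mm from the axis to the open outer end at 146 mm.
- pallet_mid (a point): Middle of the black pallet with the finned heatsink, 19 mm above its underside; x to its front (outward), z up. Plate 120 (x) x 64 x 8 mm. Front wall at x 48 to 60 mm, 48 mm wide, top 38 mm above the underside; the plate behind it is bare from x 48 to -3: fingertips can reach down there and pull the wall. Rear block at x -48 to -60, 48 mm wide, top 28 mm above the underside. Heatsink top at 36 mm.
- pallet: The same heatsink pallet, loose, about 0.4 kg, held down by the slot's lips so that it only slides outward; origin under its middle, on its underside, axes as pallet_mid. In the slot its middle is about 88 mm from the carousel's axis.
- other_mid (a point): Middle of the other, otherwise equal pallet, which carries a round copper coil; axes alike. It stays in its slot.
- other_slot (a point): Where other_mid belongs on the carousel.
- post0 (a point): Centre of the top of one of the carousel's three upright steel posts (18 mm across, 60 mm tall above the carousel's deck, top 94 mm above the table), 105 mm from the axis, at 60 degrees counter-clockwise from the heatsink pallet's slot. Grip or push it to turn the carousel.
- post1 (a point): Centre of the top of one of the carousel's three upright steel posts (18 mm across, 60 mm tall above the carousel's deck, top 94 mm above the table), 105 mm from the axis, at 180 degrees counter-clockwise from the heatsink pallet's slot. Grip or push it to turn the carousel.
- post2 (a point): Centre of the top of one of the carousel's three upright steel posts (18 mm across, 60 mm tall above the carousel's deck, top 94 mm above the table), 105 mm from the axis, at 300 degrees counter-clockwise from the heatsink pallet's slot. Grip or push it to turn the carousel.
- flux: Bystander: a small white flux bottle, 36 mm across, 85 mm tall, standing on the bed plate beside the hood; origin under its middle, on its underside.
- spool: Bystander: a bare metal spool, 48 mm across, 40 mm tall, standing on the bed plate beside the hood, on the other side; origin under its middle, on its underside.
- driver: Bystander: a screwdriver lying on the mat.
- meter: Bystander: a black multimeter, 150 x 75 x 40 mm, lying on the mat; origin under its middle, on its underside.
- cleaner: Bystander: a white can, 60 mm across, 170 mm tall; origin under its middle, on its underside.
- bin: Bystander: an empty grey parts bin, 160 x 110 x 50 mm; origin under its middle, on its underside.
- jar: Bystander: an amber jar, 60 mm across, 70 mm tall; origin under its middle, on its underside.

How it is judged:
By the outcome, as a careful person would: the job done as asked, in the order asked, and still so for the second after the job is handed in, with the robot touching nothing.
It also fails if it takes over 72 s, if anything falls off the work surface, if the arm or the gripper's body presses on something with over 40 N, if the wrist force passes 120 N, or if a joint passes its speed limit or range.

## Working session

There is one attempt and no reset: what is moved stays moved. The work goes in short steps, Python scripts to look and compute and a tool call to move; the robot and the scene stay as the last step left them, time stands still between calls to the robot, and variables do not carry over. Pictures are saved under pics/ and viewed, at most 10 in all, crops included, and the job is handed in when it is done.

Besides the shell and the picture viewer there is one more tool, called after "Request:" as a command line: name --argument value ..., lists and objects as JSON in quotes. move_arm: Moves the arm, as the interface text tells. Its arguments: {"type":"object","properties":{"series":{"type":"array"}},"required":["series"]}

```bash
mkdir -p pics; ls
python3 - <<'E'
from rig import bot,eyes
import cv2,numpy as np
s=bot.sense();print({k:np.round(v,3).tolist() for k,v in s.items()})
for n in("top","side"):
    c=eyes.camera(n);cv2.imwrite(f"pics/{n}0.png",c["frame"][:,:,::-1]);np.savez(f"{n}0.npz",**c)
    print(n,c["R"].round(3).tolist(),c["t"],c["mtx"].tolist(),c["distortion"])
E
```

```text
pics
{'time_s': 0.0, 'joint_pos': [-75.224, 22.015, 0.937, 78.562, -0.358, 79.538, -2.666], 'dq': [-0.12, 0.04, 0.026, 0.035, -0.095, 0.01, 0.044], 'joint_efforts': [0.001, -62.759, 0.845, -37.183, 0.017, 0.014, -0.0], 'ee_pos': [0.197, 0.593, 0.238], 'tcp_rot': [-179.888, 0.004, 161.623], 'contact_force': [0.017, 0.261, -0.022], 'wrist_torque': [0.03, 0.002, -0.001], 'finger_force': 0.0, 'grip_width': 1.002}
top [[-0.008, -1.0, -0.015], [-0.99, 0.01, -0.143], [0.143, 0.013, -0.99]] [0.02685148 0.55151226 1.10228485] [[463.35715456723506, 0.0, 318.5588180601601], [0.0, 463.35715456723506, 235.4500191602331], [0.0, 0.0, 1.0]] [-0.03787602  0.          0.          0.          0.        ]
side [[0.819, -0.573, -0.018], [-0.433, -0.598, -0.674], [0.376, 0.56, -0.738]] [-0.44481029  0.30346433  0.99558683] [[438.7363911062813, 0.0, 308.9841970307197], [0.0, 438.7363911062813, 247.21241887476853], [0.0, 0.0, 1.0]] [-0.07719768  0.          0.          0.          0.        ]
```

View pics/top0.png

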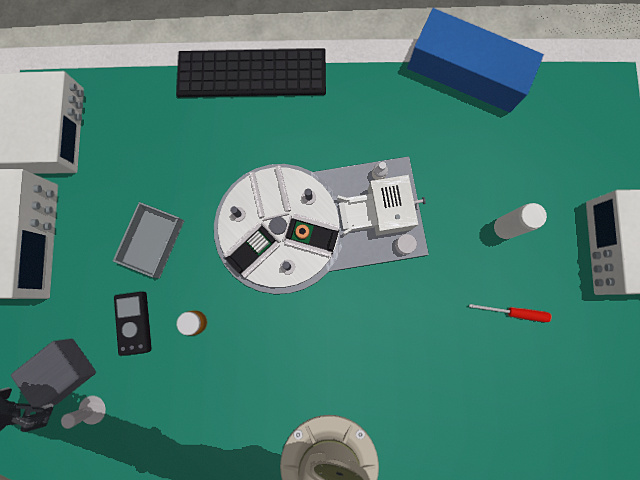

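View pics/side0.png

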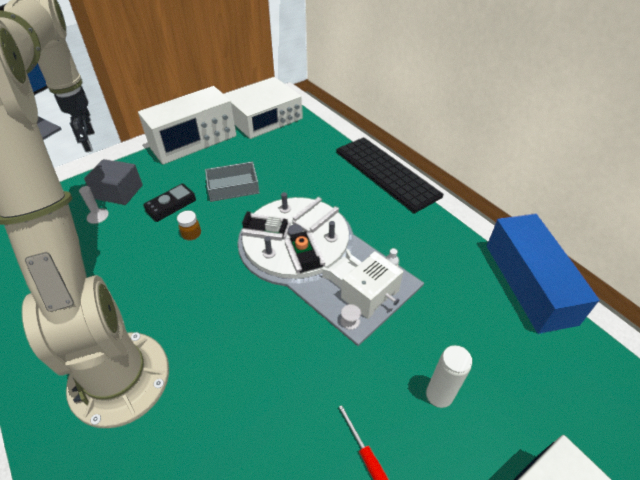

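The top view shows the carousel centred near (278,226), posts near (237,213), (308,196) and (287,267), the heatsink pallet at lower left (250,250), the coil at (312,233), and the hood near (393,203). The side view agrees. I'll enlarge the top view to get pixel positions.

```bash
cat > h.py <<'E'
import numpy as np,cv2
def ray(c,u,v):
    p=cv2.undistortPoints(np.array([[[u,v]]],float),c["mtx"],c["distortion"])[0,0]
    R=c["R"];return -R.T@c["t"],R.T@np.array([p[0],p[1],1])
def at(c,u,v,z):
    o,d=ray(c,u,v);return o+d*(z-o[2])/d[2]
def px(c,X):
    return cv2.projectPoints(np.array(X,float).reshape(-1,3),cv2.Rodrigues(c["R"])[0],c["t"],c["mtx"],c["distortion"])[0][:,0]
def crop(c,x0,y0,w,h,s,f):
    cv2.imwrite(f,cv2.resize(c["frame"][y0:y0+h,x0:x0+w,::-1],None,fx=s,fy=s,interpolation=cv2.INTER_CUBIC))
E
python3 - <<'E'
from h import *
c=dict(np.load("top0.npz"))
crop(c,208,150,226,150,3.5,"pics/topc.png")
E
```

```text
(no output)
```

View pics/topc.png

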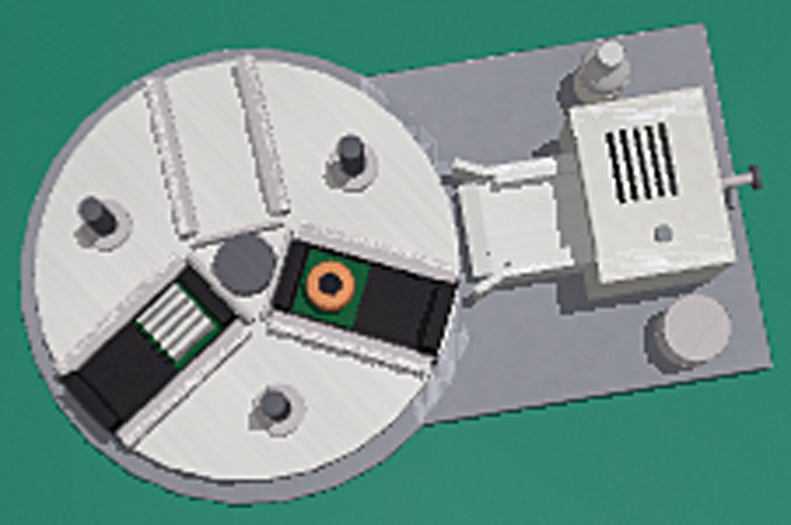

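Run:
```python
from h import *
c=dict(np.load("top0.npz"))
f=lambda u,v,z:at(c,208+u/3.5,150+v/3.5,z)[:2]
print("cam",-c["R"].T@c["t"])
P=np.array([f(94,209,.094),f(352,146,.094),f(276,402,.094)]);print(P,P.mean(0));m=P.mean(0)
print([np.hypot(*(p-m)) for p in P],[np.degrees(np.arctan2(*(p-m)[::-1])) for p in P])
H=np.array([f(570,110,.094),f(701,88,.094),f(735,263,.094),f(600,284,.094)]);print(H)
hc=H.mean(0);print("hood",hc,hc-m,np.hypot(*(hc-m)),np.degrees(np.arctan2(*(hc-m)[::-1])))
d=H[1]-H[0]+H[2]-H[3];print("hood yaw",np.degrees(np.arctan2(d[1],d[0])),[np.hypot(*(H[i]-H[i-1])) for i in range(4)])
k=f(757,177,.057);print("knob",np.degrees(np.arctan2(*(k-m)[::-1])))
B=[f(704,25,.012),f(771,366,.012)];print("bed end",B)
print("flux",f(608,54,.097),"spool",f(697,330,.052))
fr=f(90,405,.072)  # front wall
print("front wall",fr,np.degrees(np.arctan2(*(fr-m)[::-1])))
```

```text
cam [0.38815521 0.00684982 1.17013131]
[[0.60759811 0.21969813]
 [0.64933509 0.04430319]
 [0.47542219 0.09568131]] [0.5774518  0.11989421]
[np.float64(0.10425748499860057), np.float64(0.10431304277159688), np.float64(0.10486327206701956)] [np.float64(73.19277725930112), np.float64(-46.44019638058157), np.float64(-166.6499498507271)]
[[ 0.67287804 -0.10443452]
 [ 0.68742636 -0.19424602]
 [ 0.56609476 -0.21267755]
 [ 0.55271046 -0.12162316]]
hood [ 0.6197774  -0.15824531] [ 0.04232561 -0.27813952] 0.28134152113292266 -81.34745226441221
hood yaw -81.22069778314126 [np.float64(0.12139067915970983), np.float64(0.09098218375993797), np.float64(0.12272358997599565), np.float64(0.09203283307908756)]
knob -81.16200475112483
bed end [array([ 0.75823682, -0.21358879]), array([ 0.50462882, -0.25235765])]
flux [ 0.71117913 -0.13105625] spool [ 0.52619141 -0.19306784]
front wall [0.47620248 0.22430751] 134.11861237558097
```

Pose: carousel centre (0.577,0.120), tester yaw -81.25°, heatsink slot at 133.3°. The slot needs to turn +145.5°. I'll grip post2, now at 73.3°, and carry it round. First I align the tool (yaw 73.3) and go above the post.

Request:
move_arm --series '[[[0,0,0],0.5,0],[[0,0,0],1,0],[[0,0,0],1,0],[[0,0,0],1,0],[[0,0,0],1,0],[[0,0,0],1,0],[[0,0,0],1,0],[[0,0,0],1,0]]'

```text
time_s: 0.77
ee_pos: [0.1969, 0.5929, 0.2387]
tcp_rot: [-180.0, 0.1, 109.7]
contact_force: [-0.4, -0.3, -0.8]
grip_width: 0.5
finger_force: 0.0
```

Request:
move_arm --series '[[[0,0,0],1,0],[[0,0,0],1,0],[[0,0,0],1,0],[[0,0,0],1,0],[[0,0,0],1,0],[[0,0,0],0.34,0],[[0,0,0],0,0],[[0,0,0],0,0]]'

```text
time_s: 1.43
ee_pos: [0.1969, 0.5929, 0.2388]
tcp_rot: [180.0, 0.1, 73.5]
contact_force: [-0.5, 0.5, -0.6]
grip_width: 0.501
finger_force: 0.0
```

Request:
move_arm --series '[[[-0.2,0.4,0],0,0],[[-0.4,0.8,0],0,0],[[-0.4,0.8,0],0,0],[[-0.4,0.8,0],0,0],[[-0.4,0.8,0],0,0],[[-0.4,0.8,0],0,0],[[-0.4,0.8,0],0,0],[[-0.4,0.8,0],0,0]]'

```text
time_s: 2.1
ee_pos: [0.3452, 0.4532, 0.2394]
tcp_rot: [180.0, 0.0, 73.4]
contact_force: [0.5, 0.4, 0.6]
grip_width: 0.5
finger_force: 0.0
```

Request:
move_arm --series '[[[-0.4,0.8,0],0,0],[[-0.4,0.8,0],0,0],[[-0.4,0.8,0],0,0],[[-0.4,0.8,0],0,0],[[-0.4,0.8,0],0,0],[[-0.4,0.8,0],0,0],[[-0.4,0.8,0],0,0],[[-0.2,0.4,0],0,0]]'

```text
time_s: 2.77
ee_pos: [0.4933, 0.3126, 0.2395]
tcp_rot: [179.9, 0.0, 73.1]
contact_force: [0.3, -0.9, 0.4]
grip_width: 0.497
finger_force: 0.0
```

```bash
cat >> h.py <<'E'
C=np.array([.5775,.1199]);Y=-81.25
def todo(x,y,z,yaw,frame=None):
    from rig import bot
    s=bot.sense();p=np.array(s["ee_pos"]);w=s["tcp_rot"][2];a=np.radians(yaw)
    d=np.array([x,y,z])-p
    t=-((yaw-w+180)%360-180)
    print("t",round(s["time_s"],2),"ee",np.round(p,4),np.round(s["tcp_rot"],2),"F",np.round(s["contact_force"],1),"grip",round(s["grip_width"],3),"ff",round(s["finger_force"],1),"q",np.round(s["joint_pos"],0))
    print("units after twist",np.round(np.array([d[0]*np.cos(a)+d[1]*np.sin(a),d[0]*np.sin(a)-d[1]*np.cos(a),-d[2]])/.03,3),"twist",round(np.radians(t)/.12,3))
def along(r,off=0,yaw=Y):
    a=np.radians(yaw);return C+r*np.array([np.cos(a),np.sin(a)])+off*np.array([-np.sin(a),np.cos(a)])
E
python3 - <<'E'
from h import *
todo(*along(.105,0,73.3),.07,73.3)
E
```

```text
t 2.77 ee [0.4933 0.3126 0.2395] [1.7991e+02 5.0000e-02 7.3130e+01] F [ 0.3 -0.9  0.4] grip 0.497 ff 0.0 q [-56.  18.  27.  86.  -8.  78. -46.]
units after twist [-1.845  4.535  5.65 ] twist -0.025
```

Request:
move_arm --series '[[[-0.3,0.75,0],0,0],[[-0.3,0.75,0],0,0],[[-0.3,0.75,0],0,0],[[-0.3,0.75,0],0,0],[[-0.3,0.75,0],0,0],[[-0.3,0.75,0.3],0,0],[[0,0,0.6],0,0],[[0,0,0.6],0,0]]'

```text
time_s: 3.43
ee_pos: [0.606, 0.2232, 0.1943]
tcp_rot: [179.9, 0.0, 73.2]
contact_force: [-0.2, 1.1, -0.6]
grip_width: 0.499
finger_force: 0.0
```

Run:
```python
from h import *
from rig import eyes
todo(*along(.105,0,73.3),.07,73.3)
c=eyes.camera("wrist");np.savez("w1.npz",**c);cv2.imwrite("pics/w1.png",c["frame"][:,:,::-1]);print(px(c,[*along(.105,0,73.3),.094]))
```

```text
t 3.43 ee [0.606  0.2232 0.1943] [1.7989e+02 1.0000e-02 7.3160e+01] F [-0.2  1.1 -0.6] grip 0.499 ff 0.0 q [-43.  28.  29.  80. -13.  76. -31.]
units after twist [-0.073  0.079  4.142] twist -0.021
[[324.30286917 246.30630691]]
```

View pics/w1.png

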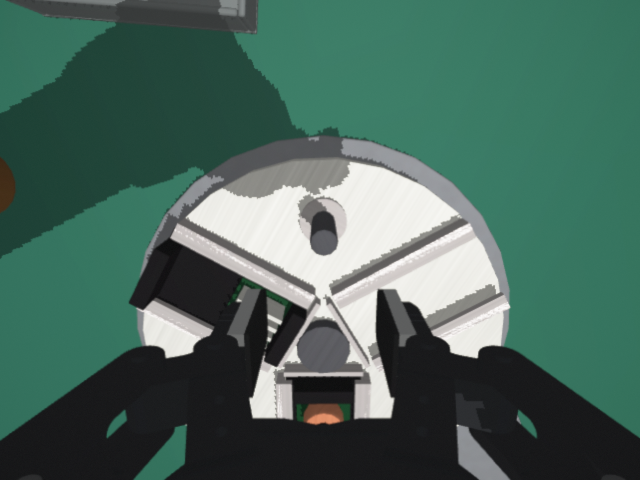

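The wrist view shows the post top at (323,243), close to the predicted (324,246). I'll descend and grip.

Request:
move_arm --series '[[[0,0,0.8],0,0],[[0,0,0.8],0,0],[[-0.07,0.08,0.8],0,0],[[0,0,0.8],0,0],[[0,0,0.6],0,0],[[0,0,0.2],0,-0.4],[[0,0,0],0,-0.6],[[0,0,0],0,-0.8]]'

```text
time_s: 4.15
ee_pos: [0.6052, 0.2234, 0.0736]
tcp_rot: [-179.9, 0.1, 73.3]
contact_force: [1.6, -1.3, -15.7]
grip_width: 0.186
finger_force: 59.0
```

Request:
move_arm --series '[[[0,0,0],0,-1],[[0,0,0],0,-1],[[0,0,0],0,-1],[[0,0,0],0,-1]]'

```text
time_s: 4.48
ee_pos: [0.6052, 0.2233, 0.0736]
tcp_rot: [-179.9, 0.1, 73.3]
contact_force: [0.4, -5.1, -17.7]
grip_width: 0.187
finger_force: 58.9
```

Run:
```python
from h import *
todo(*along(.105,0,73.3),.07,73.3)
# arc rows: n rows of step d deg about C, tool x radial
for d in (3,4):
    a=np.radians(d);r=.105;print(d,"x",r*(np.cos(a)-1)/.03,"y",-r*np.sin(a)/.03,"twist",-a/.12)
```

```text
t 4.48 ee [0.6052 0.2233 0.0736] [-1.7993e+02  1.1000e-01  7.3310e+01] F [  0.4  -5.1 -17.7] grip 0.187 ff 58.9 q [-42.  33.  27.  87. -16.  63. -28.]
units after twist [-0.068  0.107  0.119] twist 0.002
3 x -0.004796628358991584 y -0.18317584685030344 twist -0.43633231299858244
4 x -0.008525824090615308 y -0.24414765810443853 twist -0.5817764173314433
```

Request:
move_arm --series '[[[0,0,0],0,-0.5],[[0,0,0],0,-0.5],[[0,-0.13,0],-0.3,-0.5],[[-0.01,-0.25,0],-0.6,-0.5],[[-0.01,-0.25,0],-0.6,-0.5],[[-0.01,-0.25,0],-0.6,-0.5],[[-0.01,-0.25,0],-0.6,-0.5],[[-0.01,-0.25,0],-0.6,-0.5]]'

```text
time_s: 5.15
ee_pos: [0.5672, 0.2293, 0.0774]
tcp_rot: [179.6, -0.1, 96.2]
contact_force: [3.3, -1.9, -0.5]
grip_width: 0.25
finger_force: 1.3
```

Run:
```python
from h import *
todo(*along(.105,0,73.3+22.7),.07,73.3+22.7)
```

```text
t 5.15 ee [0.5672 0.2293 0.0774] [ 1.7962e+02 -1.4000e-01  9.6240e+01] F [ 3.3 -1.9 -0.5] grip 0.25 ff 1.3 q [-41.  28.  22.  93. -12.  60. -10.]
units after twist [-0.163 -0.039  0.246] twist 0.036
```

Request:
move_arm --series '[[[-0.02,-0.25,0],-0.6,-0.5],[[-0.02,-0.25,0],-0.6,-0.5],[[-0.02,-0.25,0],-0.6,-0.5],[[-0.02,-0.25,0],-0.6,-0.5],[[-0.02,-0.25,0],-0.6,-0.5],[[-0.02,-0.25,0],-0.6,-0.5],[[-0.02,-0.25,0],-0.6,-0.5],[[-0.02,-0.25,0],-0.6,-0.5]]'

```text
time_s: 5.82
ee_pos: [0.5132, 0.2058, 0.0776]
tcp_rot: [179.5, 0.0, 129.3]
contact_force: [1.0, 3.8, -0.3]
grip_width: 0.251
finger_force: 1.6
```

Request:
move_arm --series '[[[-0.01,-0.25,0],-0.6,-0.5],[[-0.01,-0.25,0],-0.6,-0.5],[[-0.01,-0.25,0],-0.6,-0.5],[[-0.01,-0.25,0],-0.6,-0.5],[[-0.01,-0.25,0],-0.6,-0.5],[[-0.01,-0.25,0],-0.6,-0.5],[[-0.01,-0.25,0],-0.6,-0.5],[[-0.01,-0.25,0],-0.6,-0.5]]'

```text
time_s: 6.48
ee_pos: [0.4796, 0.1564, 0.0773]
tcp_rot: [179.7, 0.2, 162.3]
contact_force: [-0.8, 4.3, 0.1]
grip_width: 0.252
finger_force: 1.5
```

Run:
```python
from h import *
from rig import bot
w=bot.sense()["tcp_rot"][2]
todo(*along(.105,0,w),.07,w)
```

```text
t 6.48 ee [0.4796 0.1564 0.0773] [179.66   0.22 162.32] F [-0.8  4.3  0.1] grip 0.252 ff 1.5 q [-31.  15.  11. 110.  -4.  55.  54.]
units after twist [ 0.022 -0.168  0.242] twist -0.0
```

Request:
move_arm --series '[[[-0.01,-0.26,0],-0.6,-0.5],[[-0.01,-0.26,0],-0.6,-0.5],[[-0.01,-0.26,0],-0.6,-0.5],[[-0.01,-0.26,0],-0.6,-0.5],[[-0.01,-0.26,0],-0.6,-0.5],[[-0.01,-0.26,0],-0.6,-0.5],[[-0.01,-0.26,0],-0.6,-0.5],[[-0.01,-0.26,0],-0.6,-0.5]]'

```text
time_s: 7.15
ee_pos: [0.4781, 0.0939, 0.077]
tcp_rot: [179.9, 0.3, -164.7]
contact_force: [-1.4, 2.0, 1.8]
grip_width: 0.249
finger_force: 1.5
```

Request:
move_arm --series '[[[-0.01,-0.26,0],-0.6,-0.5],[[-0.01,-0.26,0],-0.6,-0.5],[[-0.01,-0.26,0],-0.6,-0.5],[[0,-0.17,0],-0.4,-0.5],[[0,-0.13,0],-0.3,-0.5],[[0,-0.08,0],-0.2,-0.5],[[0,0,0],0,-0.5],[[0,0,0],0,-0.5]]'

```text
time_s: 7.82
ee_pos: [0.4922, 0.0611, 0.0762]
tcp_rot: [-179.9, 0.2, -146.5]
contact_force: [0.5, 0.1, 0.2]
grip_width: 0.251
finger_force: 0.0
```

Run:
```python
from h import *
from rig import eyes
todo(*along(.105,0,218.75),.07,218.75)
c=eyes.camera("top");np.savez("t2.npz",**c);crop(c,208,150,226,150,3.5,"pics/t2.png")
```

```text
t 7.82 ee [0.4922 0.0611 0.0762] [-179.92    0.23 -146.47] F [0.5 0.1 0.2] grip 0.251 ff 0.0 q [-17.  15.   8. 111.  -2.  55. 115.]
units after twist [ 0.055 -0.252  0.207] twist -0.759
```

View pics/t2.png

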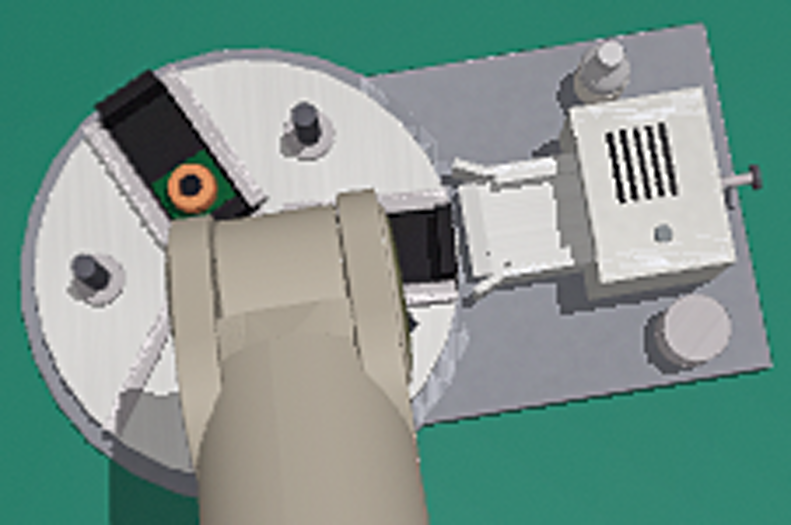

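The carousel has nearly arrived: the heatsink pallet's front wall is at about (440,243) facing the guide. Visible post tops are at (307,109) and (90,266). I'll compute what turn remains.

Run:
```python
from h import *
c=dict(np.load("t2.npz"))
f=lambda u,v,z:at(c,208+u/3.5,150+v/3.5,z)[:2]
P=[f(307,108,.094),f(91,265,.094)]
for p in P: print(p,np.hypot(*(p-C)),np.degrees(np.arctan2(*(p-C)[::-1])))
d=P[0]-P[1];print("chord",np.degrees(np.arctan2(d[1],d[0])))
```

```text
[0.67629756 0.0749385 ] 0.10854719691079359 -24.469675067505953
[0.56908757 0.22100925] 0.10145860954211014 94.75613519075766
chord -53.72284663055391
```

Request:
move_arm --series '[[[0,-0.1,0],-0.24,-0.5],[[0,-0.1,0],-0.24,-0.5],[[0,0,0],0,-0.5],[[0,0,0],0,-0.5]]'

```text
time_s: 8.2
ee_pos: [0.4942, 0.0558, 0.0748]
tcp_rot: [-180.0, 0.0, -143.2]
contact_force: [0.5, 1.3, 0.5]
grip_width: 0.244
finger_force: 0.0
```

Run:
```python
from h import *
from rig import eyes
todo(*along(.105,0,218.75),.07,218.75)
c=eyes.camera("top");np.savez("t3.npz",**c);crop(c,225,165,130,90,6,"pics/t3.png")
```

```text
t 8.2 ee [0.4942 0.0558 0.0748] [-1.7997e+02  5.0000e-02 -1.4319e+02] F [0.5 1.3 0.5] grip 0.244 ff 0.0 q [-16.  15.   7. 110.  -2.  55. 119.]
units after twist [-0.002 -0.072  0.159] twist -0.282
```

View pics/t3.png

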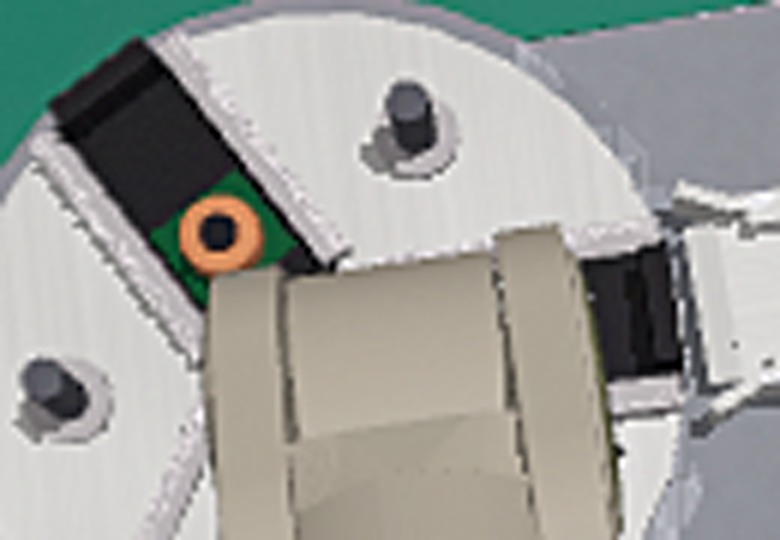

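Post tops are at (408,101) and (42,377), and the pallet front lines up with the guide.

Run:
```python
from h import *
c=dict(np.load("t3.npz"))
f=lambda u,v,z:at(c,225+u/6,165+v/6,z)[:2]
P=[f(408,100,.094),f(42,377,.094)]
for p in P: print(p,np.hypot(*(p-C)),np.degrees(np.arctan2(*(p-C)[::-1])))
d=P[0]-P[1];print("chord",np.degrees(np.arctan2(d[1],d[0])))
# wall edges along the slot: upper slot wall inner edge
```

```text
[0.67438426 0.08143347] 0.10424122988773739 -21.65485455385314
[0.56406249 0.22566322] 0.10661343791899679 97.24079249177774
chord -52.58751661180658
```

Request:
move_arm --series '[[[0,-0.06,0],-0.14,-0.5],[[0,0,0],0,-0.5],[[0,0,0],0,-0.5],[[0,0,0],0,-0.3],[[0,0,0],0,-0.2],[[0,0,-0.3],0,-0.2],[[0,0,-0.7],0,-0.2],[[0,0,-0.9],0,-0.2]]'

```text
time_s: 8.92
ee_pos: [0.4935, 0.0539, 0.1308]
tcp_rot: [179.9, -0.2, -142.2]
contact_force: [-0.1, 0.2, 0.3]
grip_width: 0.398
finger_force: 0.0
```

Request:
move_arm --series '[[[0,0,-0.9],0,-0.6],[[0,0,-0.7],0.5,-1],[[0,0,-0.3],1,-1],[[0,0,0],1,-1],[[0,0,0],1,-1],[[0,0,0],1,-1],[[0,0,0],1,-1],[[0,0,0],1,-1]]'

```text
time_s: 9.58
ee_pos: [0.4949, 0.0541, 0.189]
tcp_rot: [180.0, 0.0, 172.8]
contact_force: [-0.2, 0.1, 0.3]
grip_width: -0.003
finger_force: 0.0
```

Request:
move_arm --series '[[[0,0,0],1,-1],[[0,0,0],1,-1],[[0,0,0],1,-1],[[0,0,0],1,-1],[[0,0,0],1,-1],[[0,0,0],1,-1],[[0,0,0],1,-1],[[0,0,0],1,-1]]'

```text
time_s: 10.25
ee_pos: [0.4949, 0.0541, 0.189]
tcp_rot: [180.0, 0.0, 117.8]
contact_force: [-0.7, -0.5, 0.9]
grip_width: -0.002
finger_force: 0.0
```

Run:
```python
from h import *
todo(*along(.114),.055,98.75)
```

```text
t 10.25 ee [0.4949 0.0541 0.189 ] [1.7998e+02 1.0000e-02 1.1780e+02] F [-0.7 -0.5  0.9] grip -0.002 ff 0.0 q [-24.   8.  15. 103.  -2.  69.  20.]
units after twist [-2.051  3.053  4.466] twist 2.771
```

Request:
move_arm --series '[[[0,0,0],1,-1],[[0,0,0],1,-1],[[0,0,0],0.7,-1],[[-0.3,0.5,0],0,-1],[[-0.5,0.7,0],0,-1],[[-0.5,0.7,0],0,-1],[[-0.4,0.7,0],0,-1],[[-0.3,0.4,0],0,-1]]'

```text
time_s: 10.92
ee_pos: [0.5954, 0.0091, 0.1888]
tcp_rot: [180.0, 0.0, 99.6]
contact_force: [-0.8, 0.4, 0.2]
grip_width: 0.003
finger_force: 0.0
```

Run:
```python
from h import *
from rig import eyes
todo(*along(.112),.055,98.75)
c=eyes.camera("wrist");np.savez("w4.npz",**c)
im=c["frame"][:,:,::-1].copy()
cv2.imwrite("pics/w4.png",im)
for r,o,z in ((.148,.024,.072),(.148,-.024,.072),(.105,0,.094)): print(px(c,[*along(r,o),z]))
print("posts",px(c,[*along(.105,0,Y+60),.094]),px(c,[*along(.105,0,Y-60),.094]))
```

```text
t 10.92 ee [0.5954 0.0091 0.1888] [1.7996e+02 4.0000e-02 9.9560e+01] F [-0.8  0.4  0.2] grip 0.003 ff 0.0 q [-19.  20.  19.  89.  -7.  72.  11.]
units after twist [ 0.009 -0.028  4.461] twist 0.118
[[353.28913781 286.02899393]]
[[283.43599878 285.01649672]]
[[319.08959386 233.72423829]]
posts [[480.07128182 147.2775242 ]] [[160.19924016 142.17314857]]
```

View pics/w4.png

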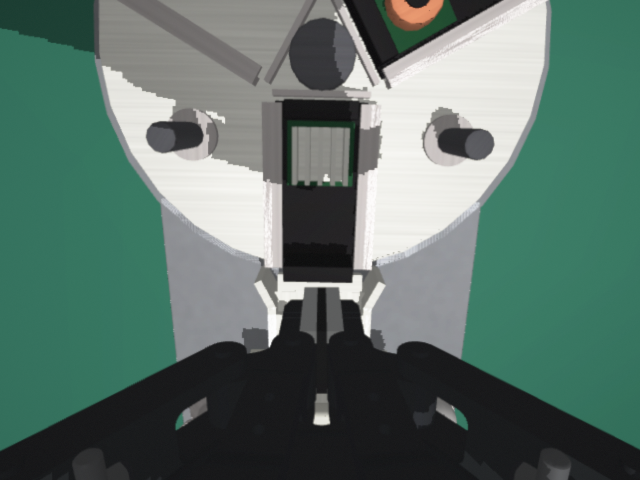

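The wrist view shows the post tops at (161,137) and (480,144) and the front wall's outer edge at row 281, columns 284–353. All are within about 3 mm of prediction, so the slot is aligned. I'll lower the shut fingers into the pocket.

Request:
move_arm --series '[[[0,-0.03,0.4],0.12,-1],[[0,0,0.8],0,-1],[[0,0,0.8],0,-1],[[0,0,0.8],0,-1],[[0,0,0.8],0,-1],[[0,0,0.5],0,-1],[[0,0,0.25],0,-1],[[0,0,0],0,-1]]'

```text
time_s: 11.63
ee_pos: [0.5907, 0.0105, 0.0557]
tcp_rot: [-179.8, -0.0, 98.8]
contact_force: [-0.4, -0.1, 0.4]
grip_width: 0.0
finger_force: 0.0
```

Run:
```python
from h import *
todo(*along(.112),.055,98.75)
```

```text
t 11.63 ee [0.5907 0.0105 0.0557] [-1.7977e+02 -3.0000e-02  9.8780e+01] F [-0.4 -0.1  0.4] grip 0.0 ff 0.0 q [-18.  27.  17.  97.  -9.  57.  12.]
units after twist [-0.063  0.12   0.025] twist 0.005
```

Request:
move_arm --series '[[[0,0.12,0],0,-1],[[-0.15,0,0],0,-1],[[-0.15,0,0],0,-1],[[-0.15,0,0],0,-1],[[-0.15,0,0],0,-1],[[-0.15,0,0],0,-1],[[-0.15,0,0],0,-1],[[-0.15,0,0],0,-1]]'

```text
time_s: 12.3
ee_pos: [0.6014, -0.0206, 0.0581]
tcp_rot: [180.0, -0.0, 98.8]
contact_force: [-0.5, 4.7, 2.7]
grip_width: 0.005
finger_force: 1.8
```

Request:
move_arm --series '[[[-0.15,0,0],0,-1],[[-0.15,0,0],0,-1],[[-0.15,0,0],0,-1],[[-0.15,0,0],0,-1]]'

```text
time_s: 12.63
ee_pos: [0.6043, -0.0376, 0.0578]
tcp_rot: [180.0, -0.1, 98.8]
contact_force: [1.1, 5.2, 1.2]
grip_width: -0.003
finger_force: 2.0
```

Run:
```python
from h import *
todo(*along(.215),.055,98.75)
```

```text
t 12.63 ee [ 0.6043 -0.0376  0.0578] [ 1.7996e+02 -6.0000e-02  9.8840e+01] F [1.1 5.2 1.2] grip -0.003 ff 2.0 q [-13.  29.  18.  95. -10.  58.  17.]
units after twist [-1.842 -0.085  0.093] twist 0.014
```

Request:
move_arm --series '[[[-0.18,-0.02,0],0,-1],[[-0.18,-0.02,0],0,-1],[[-0.18,-0.02,0],0,-1],[[-0.18,-0.02,0],0,-1],[[-0.18,0,0],0,-1],[[-0.18,0,0],0,-1],[[-0.15,0,0],0,-1],[[-0.1,0,0],0,-1]]'

```text
time_s: 13.3
ee_pos: [0.6088, -0.0774, 0.058]
tcp_rot: [179.9, -0.0, 98.8]
contact_force: [3.0, 7.2, 1.4]
grip_width: 0.003
finger_force: 3.2
```

Run:
```python
from h import *
todo(*along(.215),.055,98.75)
```

```text
t 13.3 ee [ 0.6088 -0.0774  0.058 ] [ 1.7987e+02 -4.0000e-02  9.8840e+01] F [3.  7.2 1.4] grip 0.003 ff 3.2 q [-10.  30.  19.  94. -11.  58.  21.]
units after twist [-0.508 -0.031  0.101] twist 0.013
```

Request:
move_arm --series '[[[-0.15,0,0],0,-1],[[-0.15,0,0],0,-1],[[-0.1,0,0],0,-1],[[0,0,0],0,-1],[[0.2,0,0],0,-1],[[0.3,0,-0.1],0,-1],[[0,0,-0.5],0,-1],[[0,0,-0.8],0,-1]]'

```text
time_s: 13.97
ee_pos: [0.6047, -0.0742, 0.0973]
tcp_rot: [-179.6, -0.0, 98.8]
contact_force: [0.1, -0.4, 0.3]
grip_width: -0.002
finger_force: 0.0
```

Request:
move_arm --series '[[[0.4,0,-0.4],0,-1],[[0.7,0,0],0,-1],[[0.7,0,0],0,-1],[[0.7,0,0],0,-1],[[0.7,0,0],0,-1],[[0.4,0,0],0,-1],[[0,0,0],0,-1],[[0,0,0],0,-1]]'

```text
time_s: 14.63
ee_pos: [0.5905, 0.0321, 0.1118]
tcp_rot: [-180.0, 0.0, 98.9]
contact_force: [0.3, -1.2, 1.2]
grip_width: 0.002
finger_force: 0.0
```

Run:
```python
from h import *
from rig import eyes
todo(*along(.085),.055,98.75)
c=eyes.camera("wrist");cv2.imwrite("pics/w5.png",c["frame"][:,:,::-1])
for r in (.1,.11,.12): print(r,px(c,[*along(r),.062]))
```

```text
t 14.63 ee [0.5905 0.0321 0.1118] [-1.7999e+02  2.0000e-02  9.8880e+01] F [ 0.3 -1.2  1.2] grip 0.002 ff 0.0 q [-20.  24.  18.  94.  -8.  63.   9.]
units after twist [0.124 0.018 1.892] twist 0.018
0.1 [[321.22535973 292.76704584]]
0.11 [[321.15673175 310.72884171]]
0.12 [[321.08999887 328.19063255]]
```

View pics/w5.png

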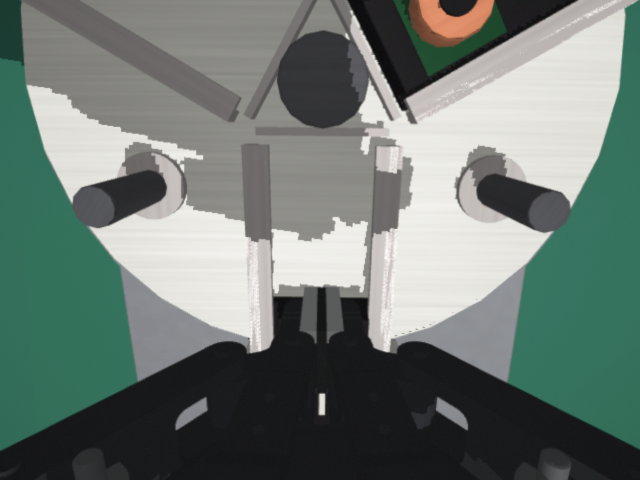

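The black rear of the pallet shows at row about 298, roughly 103 mm along. I'll come down at about 78 mm along to leave clearance.

Request:
move_arm --series '[[[0.36,0.02,0],0,-1],[[0,0,0],0,-1],[[0,0,0.4],0,-1],[[0,0,0.6],0,-1],[[0,0,0.5],0,-1],[[0,0,0.25],0,-1],[[0,0,0.1],0,-1],[[0,0,0],0,-1]]'

```text
time_s: 15.35
ee_pos: [0.5891, 0.0418, 0.0553]
tcp_rot: [-179.9, 0.0, 98.8]
contact_force: [-0.2, -0.5, 1.0]
grip_width: -0.001
finger_force: 0.0
```

Run:
```python
from h import *
todo(*along(.150),.055,98.75)
```

```text
t 15.35 ee [0.5891 0.0418 0.0553] [-1.799e+02  2.000e-02  9.875e+01] F [-0.2 -0.5  1. ] grip -0.001 ff 0.0 q [-20.  27.  17.  97.  -9.  57.   9.]
units after twist [-2.37   0.014  0.008] twist 0.0
```

Request:
move_arm --series '[[[-0.15,0,0],0,-1],[[-0.15,0,0],0,-1],[[-0.15,0,0],0,-1],[[-0.15,0,0],0,-1],[[-0.15,0,0],0,-1],[[-0.15,0,0],0,-1],[[-0.15,0,0],0,-1],[[-0.15,0,0],0,-1]]'

```text
time_s: 16.02
ee_pos: [0.595, 0.0077, 0.0565]
tcp_rot: [-180.0, -0.1, 98.8]
contact_force: [-2.8, 4.2, 3.4]
grip_width: -0.002
finger_force: 2.4
```

Request:
move_arm --series '[[[-0.1,0,0],0,-1],[[-0.1,0,0],0,-1],[[-0.1,0,0],0,-1],[[-0.1,0,0],0,-1]]'

```text
time_s: 16.35
ee_pos: [0.5969, -0.0043, 0.0564]
tcp_rot: [-180.0, -0.1, 98.8]
contact_force: [-3.0, 9.0, 4.6]
grip_width: 0.005
finger_force: 5.0
```

Run:
```python
from h import *
todo(*along(.150),.055,98.75)
```

```text
t 16.35 ee [ 0.5969 -0.0043  0.0564] [-1.7999e+02 -7.0000e-02  9.8830e+01] F [-3.   9.   4.6] grip 0.005 ff 5.0 q [-16.  28.  17.  96. -10.  57.  14.]
units after twist [-0.81  -0.009  0.047] twist 0.012
```

Along is 126 mm and the shoe is starting to press (9 N). I'll continue in small steps and watch the force.

Request:
move_arm --series '[[[-0.1,0,0],0,-1],[[-0.1,0,0],0,-1],[[-0.1,0,0],0,-1],[[-0.1,0,0],0,-1],[[-0.1,0,0],0,-1],[[0,0,0],0,-1]]'

```text
time_s: 16.85
ee_pos: [0.5994, -0.0188, 0.0564]
tcp_rot: [180.0, -0.1, 98.8]
contact_force: [-0.3, 5.3, 2.5]
grip_width: 0.004
finger_force: 2.7
```

Request:
move_arm --series '[[[-0.1,0,0],0,-1],[[-0.1,0,0],0,-1],[[0,0,0],0,-1]]'

```text
time_s: 17.1
ee_pos: [0.6003, -0.0246, 0.0564]
tcp_rot: [180.0, -0.1, 98.8]
contact_force: [-0.9, 5.5, 2.9]
grip_width: 0.004
finger_force: 3.0
```

Run:
```python
from h import *
todo(*along(.150),.055,98.75)
```

```text
t 17.1 ee [ 0.6003 -0.0246  0.0564] [ 1.7998e+02 -9.0000e-02  9.8850e+01] F [-0.9  5.5  2.9] grip 0.004 ff 3.0 q [-14.  28.  18.  96. -10.  58.  16.]
units after twist [-0.123 -0.019  0.047] twist 0.014
```

Request:
move_arm --series '[[[-0.1,0,0],0,-1],[[0,0,0],0,-1]]'

```text
time_s: 17.27
ee_pos: [0.6008, -0.0273, 0.0564]
tcp_rot: [180.0, -0.1, 98.9]
contact_force: [-2.5, 6.8, 3.4]
grip_width: 0.001
finger_force: 3.5
```

Request:
move_arm --series '[[[-0.1,0,0],0,-1],[[0,0,0],0,-1]]'

```text
time_s: 17.43
ee_pos: [0.6012, -0.0303, 0.0564]
tcp_rot: [180.0, -0.1, 98.9]
contact_force: [-1.5, 7.6, 3.5]
grip_width: -0.004
finger_force: 3.6
```

Request:
move_arm --series '[[[-0.1,0,0],0,-1],[[0,0,0],0,-1]]'

```text
time_s: 17.6
ee_pos: [0.6016, -0.0332, 0.0564]
tcp_rot: [180.0, -0.1, 98.9]
contact_force: [-2.0, 5.8, 3.4]
grip_width: 0.002
finger_force: 3.7
```

Request:
move_arm --series '[[[-0.1,0,0],0,-1],[[0,0,0],0,-1]]'

```text
time_s: 17.77
ee_pos: [0.6021, -0.0361, 0.0564]
tcp_rot: [180.0, -0.1, 98.9]
contact_force: [-1.9, 6.9, 4.5]
grip_width: 0.002
finger_force: 3.7
```

Request:
move_arm --series '[[[-0.1,0,0],0,-1],[[0,0,0],0,-1]]'

```text
time_s: 17.93
ee_pos: [0.6025, -0.0388, 0.0564]
tcp_rot: [180.0, -0.1, 98.9]
contact_force: [-2.5, 6.9, 3.8]
grip_width: 0.001
finger_force: 4.0
```

Run:
```python
from h import *
from rig import eyes
todo(*along(.160),.055,98.75)
a=dict(np.load("top0.npz"));c=eyes.camera("top");np.savez("t6.npz",**c)
s=[cv2.resize(q["frame"][185:225,400:440,::-1],None,fx=10,fy=10,interpolation=cv2.INTER_CUBIC) for q in(a,c)]
cv2.imwrite("pics/knob.png",np.hstack(s))
```

```text
t 17.93 ee [ 0.6025 -0.0388  0.0564] [ 1.800e+02 -1.300e-01  9.888e+01] F [-2.5  6.9  3.8] grip 0.001 ff 4.0 q [-13.  29.  18.  95. -10.  58.  17.]
units after twist [ 0.022 -0.018  0.046] twist 0.019
```

View pics/knob.png

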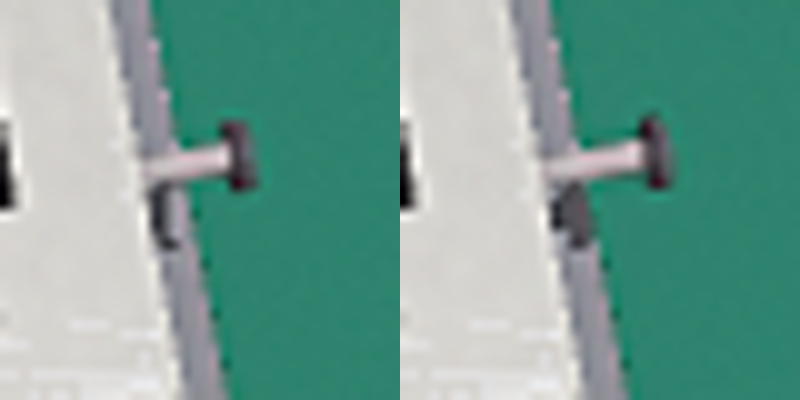

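The knob moved from column 240 to 255 in the 10× crop, about 1.6 px or 4 mm of pin travel, so about 6 mm remain.

Request:
move_arm --series '[[[-0.1,0,0],0,-1],[[0,0,0],0,-1]]'

```text
time_s: 18.15
ee_pos: [0.6029, -0.0416, 0.0564]
tcp_rot: [180.0, -0.1, 98.9]
contact_force: [-1.6, 7.7, 5.3]
grip_width: -0.005
finger_force: 4.2
```

Request:
move_arm --series '[[[-0.05,0,0],0,-1],[[0,0,0],0,-1]]'

```text
time_s: 18.32
ee_pos: [0.6031, -0.0427, 0.0564]
tcp_rot: [180.0, -0.2, 98.9]
contact_force: [-3.2, 8.3, 5.3]
grip_width: 0.001
finger_force: 4.3
```

Request:
move_arm --series '[[[-0.04,0,0],0,-1],[[0,0,0],0,-1]]'

```text
time_s: 18.48
ee_pos: [0.6033, -0.0438, 0.0564]
tcp_rot: [-180.0, -0.2, 98.9]
contact_force: [-2.5, 9.4, 5.1]
grip_width: -0.001
finger_force: 4.7
```

Request:
move_arm --series '[[[-0.05,0,0],0,-1],[[0,0,0],0,-1]]'

```text
time_s: 18.65
ee_pos: [0.6034, -0.0442, 0.0564]
tcp_rot: [-180.0, -0.2, 99.0]
contact_force: [-3.6, 10.7, 5.7]
grip_width: -0.002
finger_force: 5.7
```

Request:
move_arm --series '[[[-0.04,0,0],0,-1],[[0,0,0],0,-1]]'

```text
time_s: 18.82
ee_pos: [0.6034, -0.0442, 0.0564]
tcp_rot: [-180.0, -0.3, 99.0]
contact_force: [-4.5, 14.8, 7.5]
grip_width: -0.005
finger_force: 7.1
```

Request:
move_arm --series '[[[-0.03,0,0],0,-1],[[0,0,0],0,-1]]'

```text
time_s: 18.98
ee_pos: [0.6034, -0.0442, 0.0564]
tcp_rot: [-180.0, -0.4, 99.1]
contact_force: [-5.3, 15.0, 8.2]
grip_width: -0.005
finger_force: 8.2
```

Movement stopped at y=-0.0442 while the force rose, and the pin estimate is about 9.5 mm. I'll press a little more to confirm the stop, then check the knob.

Request:
move_arm --series '[[[-0.06,0,0],0,-1],[[0,0,0],0,-1],[[0,0,0],0,-1]]'

```text
time_s: 19.23
ee_pos: [0.6034, -0.0443, 0.0564]
tcp_rot: [-179.9, -0.5, 99.1]
contact_force: [-7.3, 20.2, 9.6]
grip_width: 0.0
finger_force: 10.2
```

Request:
move_arm --series '[[[-0.06,0,0],0,-1],[[0,0,0],0,-1],[[0,0,0],0,-1]]'

```text
time_s: 19.48
ee_pos: [0.6034, -0.0444, 0.0564]
tcp_rot: [-179.9, -0.6, 99.2]
contact_force: [-8.8, 23.9, 11.8]
grip_width: 0.001
finger_force: 12.3
```

Run:
```python
from h import *
from rig import eyes
todo(*along(.160),.055,98.75)
a=dict(np.load("top0.npz"));b=dict(np.load("t6.npz"));c=eyes.camera("top")
def knob(q): # dark knob centroid beyond hood
    g=q["frame"][193:208,415:435].astype(float)
    w=np.clip(95-g[:,:,1],0,None);w[:, :4]=0
    y,x=np.mgrid[193:208,415:435];return (w*x).sum()/w.sum(),(w*y).sum()/w.sum()
for q in(a,b,c):
    k=knob(q);print(k,at(q,*k,.057))
k=[at(q,*knob(q),.057) for q in(a,b,c)];print([np.hypot(*(j-k[0])[:2]) for j in k])
```

```text
t 19.48 ee [ 0.6034 -0.0444  0.0564] [-179.9    -0.57   99.21] F [-8.8 23.9 11.8] grip 0.001 ff 12.3 q [-12.  29.  17.  95. -10.  58.  19.]
units after twist [ 0.21  -0.022  0.047] twist 0.068
(np.float64(423.0733752620545), np.float64(200.59748427672955)) [ 0.63306767 -0.23505376  0.057     ]
(np.float64(424.8304721030043), np.float64(200.20171673819743)) [ 0.63401774 -0.23940534  0.057     ]
(np.float64(426.8251599147122), np.float64(199.82942430703625)) [ 0.63490383 -0.24433902  0.057     ]
[np.float64(0.0), np.float64(0.004454092578518825), np.float64(0.009465070357311058)]
```

The pin reads about 9.5–10 mm and the stop is hard, so the pallet is home. I'll back off, lift and look once more.

Request:
move_arm --series '[[[0.1,0,0],0,-1],[[0.2,0,0],0,-1],[[0.4,0,0],0,-1],[[0.3,0,0],0,-1],[[0,0,0],0,-1],[[0,0,-0.4],0,-1],[[0,0,-0.8],0,-1],[[0,0,-0.8],0,-1]]'

```text
time_s: 20.2
ee_pos: [0.5991, -0.0251, 0.1169]
tcp_rot: [-179.9, 0.1, 98.7]
contact_force: [-0.1, -0.1, 0.3]
grip_width: 0.0
finger_force: 0.0
```

Request:
move_arm --series '[[[0,0,-0.8],0,-1],[[0,0,-0.8],0,-1],[[0.4,-0.6,-0.6],0,-1],[[0.4,-0.8,0],0,-1],[[0.4,-0.8,0],0,-1],[[0.2,-0.4,0],0,-1],[[0,0,0],0,-1],[[0,0,0],0,-1]]'

```text
time_s: 20.87
ee_pos: [0.5166, 0.0051, 0.1835]
tcp_rot: [179.9, 0.0, 98.7]
contact_force: [0.7, -0.3, 0.0]
grip_width: 0.002
finger_force: 0.0
```

Run:
```python
from h import *
from rig import eyes
todo(*along(.160),.055,98.75)
a=dict(np.load("top0.npz"));c=eyes.camera("top")
def knob(q):
    g=q["frame"][193:208,415:435].astype(float)
    w=np.clip(95-g[:,:,1],0,None);w[:, :4]=0
    y,x=np.mgrid[193:208,415:435];return (w*x).sum()/w.sum(),(w*y).sum()/w.sum()
print(np.linalg.norm(at(c,*knob(c),.057)-at(a,*knob(a),.057)))
crop(c,208,150,226,150,3.5,"pics/t7.png")
```

```text
t 20.87 ee [0.5166 0.0051 0.1835] [1.799e+02 1.000e-02 9.875e+01] F [ 0.7 -0.3  0. ] grip 0.002 ff 0.0 q [-20.  11.  18. 101.  -4.  69.   8.]
units after twist [-1.86   2.589  4.282] twist -0.001
0.009489160652390517
```

View pics/t7.png

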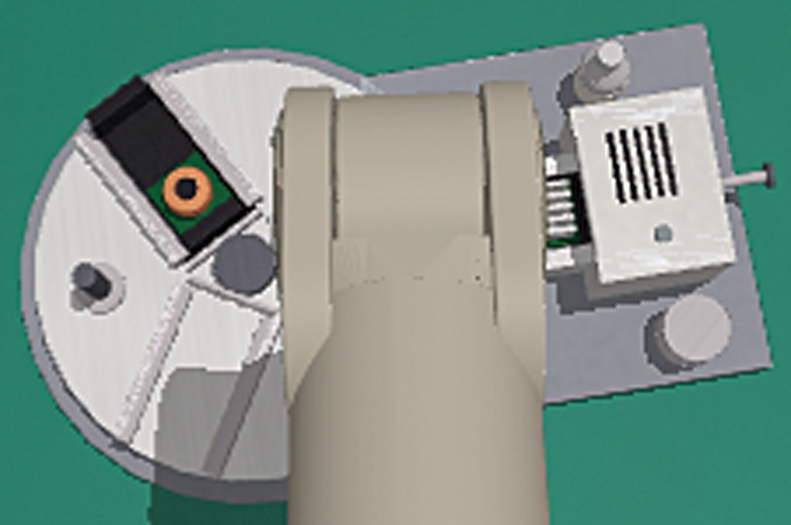

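The pallet sits under the hood with the heatsink at (560,205), and the knob is out at (770,175) and unchanged after release. The coil pallet is in its slot, and the flux bottle and spool are undisturbed. Handing in.

```bash
python3 -c "
from rig import workorder
print(workorder.job_done())"
```

```text
the job is handed in; nothing more can be done
None
```

The heatsink pallet is home against the hard stop under the hood and the job is handed in at about 21 s; the camera puts the tell-tale pin at about 9.5 mm (10 mm is home), and the coil pallet, flux bottle and spool are where they stood.

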